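# Push a vial rack up the loading ramp to its end stop

## Task

Push the green vial rack across the bench and up the shallow blue-sided ramp, without lifting it, until its front is fully home against the end stop at the top and the stop's brass plunger is pushed in, and leave it resting there, straight between the rails. The stop has been clamped at a new place along the ramp, so feel for it: push gently, with less than 25 N. Keep the rack on its base and leave the things standing around alone.

Things in the scene. Friction and masses are not known exactly. Their poses are not given: they have to be found in the camera images.
- rack: Loose green block, 100 (its x) x 90 (y) x 34 mm high, 0.2 to 0.4 kg, too wide to grasp; four 32 mm square wells in its top, three with capped vials held fast, standing up to 42 mm above it. Origin: centre of the underside; x points to the front face, which goes up the ramp to meet the stop; z up. Starts flat on the bench before the ramp, up to 15 mm off its centre line and 0.25 rad askew.
- rack_rear (a point): Middle of the rack's plain rear face, where it is pushed: 50 mm behind the origin, 17 mm up, on a white patch. Axes as the rack's.
- ramp: Fixed metal ramp with blue sides. Origin: on the bench, middle of the foot line, where the flat deck rises out of the bench without a step. x is level and points uphill, y to the left seen uphill, z up. The deck rises at 0.148 rad (8.5 degrees) and is 250 mm long. Friction holds the rack anywhere on it.
- ramp_mouth (a point): Point on the bench on the ramp's centre line, 40 mm before the foot, between the tips of the 12 mm high flared lead-ins (135 mm apart inside). They narrow to two guide rails along the deck, 97 mm apart inside, 8 mm wide, 8 mm above the deck. Axes as the ramp's.
- buffer (a joint): Give of the end stop, 0 to 0.012 m. The stop is a grey block with two black knobs clamped across the deck, with an 88 mm wide black buffer plate square to the deck. Where it is clamped is not given: the buffer face lies 135 to 187 mm up the slope from the foot. It yields against a damped spring (1500 N/m, 150 N s/m), is rigid after 12 mm, and returns slowly.
- plunger (a joint): Brass plunger, 10 mm thick, in the middle of the stop's buffer plate: 0 m when free (6 mm out of the buffer face), 0.006 m when pushed in flush, as it is when the rack rests against the buffer. Needs about 0.4 N, springs back.
- wash_bottle: Bystander: white wash bottle with red cap and bent spout, 62 x 98 x 173 mm. Origin: centre of its base.
- bottle: Bystander: glass bottle with blue cap, 58 mm across, 130 mm tall. Origin: centre of its base.
- brass_weight: Bystander: brass weight with a knob, 22 mm across, 42 mm tall. Origin: centre of its base.
Not all that is in view belongs to the job. Several things look just like the rack: the one meant starts farthest from the robot's base.

How it is judged (in metres and radians):
At the end, for the whole second after the job is handed in: Plunger in by 4.5 mm or more; rack at rest on the deck (tilt 0.10 to 0.20 rad), origin over 60 mm uphill of the foot, within 8 mm of the ramp's centre line and 0.06 rad of its direction (value of joint plunger above 0.0045 m and x of rack in the frame of ramp above 0.06 m and y of rack in the frame of ramp between -0.008 and 0.008 m and angle between the y axis of rack and the y axis of ramp, either way round below 0.06 rad and angle between rack's own z axis and vertical between 0.1 and 0.2 rad and linear speed of rack below 0.005 m/s); the robot touches nothing.
It fails at once if the robot pushes on the rack with more than 25 N (contact force between any of the fingers, the arm and rack above 25 N).
It fails at once if the rack is lifted or tipped (origin over 45 mm above the bench or tilted over 0.35 rad) (height (world z) of rack above 0.045 m or angle between rack's own z axis and vertical above 0.35 rad).
It fails at once if a bystander is moved by more than 20 mm (distance of any of wash_bottle, bottle, brass_weight from where it was at the start of the episode above 0.02 m).
It also fails if it takes over 48 s, if anything falls off the work surface, if the arm or the gripper's body presses on something with over 40 N, if the wrist force passes 120 N, or if a joint passes its speed limit or range.

## Robot

A 6-joint arm with a two-finger parallel gripper is mounted at the origin on a cart in front of the work surface, level with it; the furniture and walls round the work are solid. World frame = base frame: x ahead of the robot, y to its left, z up, the work surface at z = 0. Lengths are in m, angles in degrees, forces in N, time in s.
With the tool pointing down it reaches from about 0.4 to 0.925 m from the base axis. Payload 3.4 kg.
Tool frame: the origin (TCP) lies at the very end of the fingers, on their centre line; the grasp point (between the pads) lies 19 mm behind it; z points along the fingers, y is the direction in which the jaws open and shut (so a half turn about z gives the same grasp; the last joint's range is limited). The gripper opens to 85 mm and grips with 20 to 120 N. Pads are 22 mm wide; open, the fingers measure 114 mm over their backs; the gripper's body (76 mm by 85 mm) begins 54 mm behind the grasp point. The pads swing forward as they close: fully open they stand 13 mm farther back than shut.
Start: joints at [61.851, 17.578, 86.31, -0, 76.112, -4.211], TCP at [0.233, 0.526, 0.231] pointing down, gripper open.
Joint ranges: [-179.03, 179.03], [-60, 130.46], [8.19, 133.38], [-81.62, 261.62], [5.75, 156.47], [-153.77, 153.77]. Speed limits (degrees/s): [147.25, 147.25, 180, 180, 180, 180].

## Interface

Orientations are given as [roll, pitch, yaw] about the fixed x, y, z axes, in that order (R = Rz(yaw) Ry(pitch) Rx(roll)).
In Python, from cell import reach, servo_line, movej, gripper_to, wait, solve_ik, capture, camera_model, PlanningError, job_done, look_for, tip_of, current_t, current_joints, current_joint_velocities, current_tau, current_ee_pos, current_ee_rot, current_ft_force, current_moment, current_gripper_width gives the robot as it stands. Calls block until the motion is done:
- reach(position, orientation): joint-space move of the TCP to a pose.
- servo_line(position, attitude=None, rate=0.15): straight line of the TCP; attitude=None keeps the orientation; rate is the mean speed in m/s.
- movej(angles): joint-space move.
- gripper_to(opening, newtons=None): finger opening in m; newtons is the grip in N (None keeps the last); returns when the fingers have stopped.
- wait(seconds).
- solve_ik(position, orientation): joint angles nearest the present ones, or None.
- capture(name): name is "side" or "top" or "wrist"; returns the picture (384x512x3 uint8, blue, green, red); there is no depth.
- camera_model(name): a dict with "fovy" (degrees; the focal length in pixels is half the picture's height over the tangent of half this angle, whatever the lens; pixels are square), "cx", "cy" (the principal point, pixels), "pose" (4x4, takes a point from camera to world coordinates). Camera axes: x right, y up, looking along -z (the intrinsics and any distortion apply to the point x, -y, -z); pixel columns grow to the right and rows downward; lengths in m; the calibration is good to about 2 mm. A picture is of the moment at which its call begins: read the wrist's pose just before it. camera_model takes no time and is no camera call; for the wrist camera it gives the pose at the moment of the call.
A pose or a line that the arm cannot do raises PlanningError and nothing moves.
- job_done(): hands the job in, once; it reports no verdict.
Trained networks look in the newest picture that a camera, given by its name, has taken for a name from the list of things; names that differ only in an ending like _2 or _b are one class to them, and where a whole thing is asked for, a point or a joint stands for the part that bears it (a point fixed in the world has none). Each returns a list of dicts, best first, with "score" (0 to 1); they miss things now and then, are a little off and sometimes report something else, mostly with a low value. They report only what shows in the picture. A call takes as long as a camera call. They do not tell look-alikes from the thing itself.
- look_for(camera, query): "point" ([x, y, z] in m, in the coordinates of the camera as it stood for that picture, good to about 4 mm: the middle of the surface that is visible of it).
- tip_of(camera, query): "point" ([x, y, z] in m, in the coordinates of the camera as it stood for that picture, good to about 4 mm: a listed point, or the origin of a listed thing).
Readings, each from a call of its own:
- current_t(): time.
- current_joints(): joint angles.
- current_joint_velocities(): joint speeds.
- current_tau(): joint torques, N m.
- current_ee_pos(): TCP position.
- current_ee_rot(): TCP orientation.
- current_ft_force(): force on the tool from outside, world axes, zero at the start.
- current_moment(): the same for the moment, N m.
- current_gripper_width(): finger opening in m.
Only numpy, scipy, OpenCV 4.12 (cv2) and the standard library are available. Lean on these libraries where they do the work, as an engineer would, in place of code of your own. Each camera call takes 0.05 s, during which the arm holds its last target.

## Working session

There is one attempt and no reset: what is moved stays moved. The work goes in short steps, each a Python script; the robot and the scene stay as the last script left them, time stands still between calls to the robot, and variables do not carry over. Pictures are saved under pics/ and viewed, and the job is handed in when it is done.

```bash
mkdir -p pics; ls
python3 - <<'E'
from cell import *
import cv2,numpy as np
for c in("side","top","wrist"):
    m=camera_model(c); print(c,{k:(np.round(v,3).tolist()) for k,v in m.items()})
    im=capture(c); cv2.imwrite(f"pics/{c}0.png",im)
    T=m["pose"]
    for q in ("rack","ramp","ramp_mouth","rack_rear","buffer","wash_bottle","bottle","brass_weight"):
        try:
            for d in tip_of(c,q)[:4]:
                p=T@np.r_[d["point"],1]; print(c,q,round(d["score"],2),p[:3].round(3))
        except Exception as e: print(q,e)
print(current_t())
E
```

```text
pics
side {'fovy': 49.171, 'cx': 249.491, 'cy': 192.361, 'pose': [[0.952, 0.155, -0.265, 0.247], [-0.307, 0.459, -0.834, -0.715], [-0.007, 0.875, 0.484, 0.528], [0.0, 0.0, 0.0, 1.0]]}
side rack 0.92 [0.518 0.124 0.   ]
side rack 0.66 [ 0.317  0.303 -0.   ]
side ramp 0.91 [ 0.501  0.225 -0.003]
side ramp_mouth 0.66 [0.507 0.182 0.001]
side rack_rear 0.81 [0.51  0.074 0.016]
side rack_rear 0.57 [0.364 0.29  0.018]
buffer it knows: bottle, brass_weight, rack, rack_rear, ramp, ramp_mouth, wash_bottle
side wash_bottle 0.7 [ 0.677  0.007 -0.005]
side bottle 0.84 [ 0.687  0.287 -0.   ]
side brass_weight 0.56 [ 0.63  -0.158 -0.001]
top {'fovy': 46.041, 'cx': 256.287, 'cy': 195.854, 'pose': [[0.008, 0.99, -0.143, 0.352], [-1.0, 0.006, -0.014, 0.121], [-0.013, 0.144, 0.99, 1.125], [0.0, 0.0, 0.0, 1.0]]}
top rack 0.87 [ 0.315  0.304 -0.001]
top rack 0.79 [0.512 0.122 0.001]
top ramp 0.74 [ 0.491  0.224 -0.   ]
top rack_rear 0.89 [0.356 0.286 0.016]
top rack_rear 0.63 [0.51  0.073 0.017]
buffer it knows: bottle, brass_weight, rack, rack_rear, ramp, ramp_mouth, wash_bottle
top wash_bottle 0.72 [0.499 0.222 0.001]
top wash_bottle 0.67 [ 0.681  0.    -0.002]
top bottle 0.64 [0.685 0.289 0.003]
top brass_weight 0.51 [ 0.635 -0.163 -0.006]
wrist {'fovy': 66.593, 'cx': 256.138, 'cy': 191.521, 'pose': [[0.405, -0.883, -0.239, 0.172], [0.914, 0.391, 0.106, 0.552], [-0.0, -0.261, 0.965, 0.373], [0.0, 0.0, 0.0, 1.0]]}
buffer it knows: bottle, brass_weight, rack, rack_rear, ramp, ramp_mouth, wash_bottle
1.2
```

View pics/side0.png

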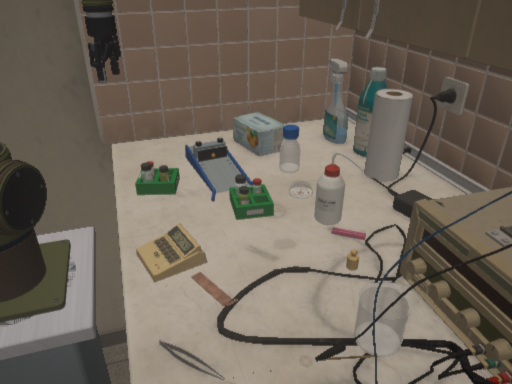

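View pics/top0.png

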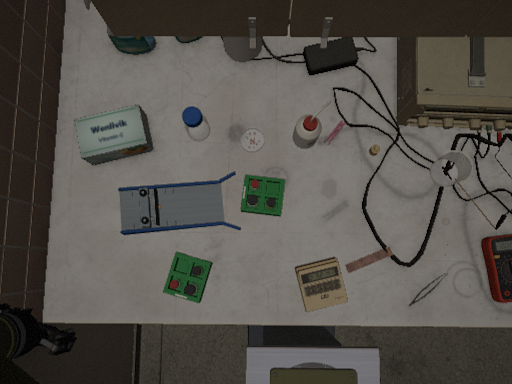

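Run:
```python
import cv2
im=cv2.imread("pics/top0.png")[150:250,105:300]
cv2.imwrite("pics/top0c.png",cv2.resize(im,None,fx=4,fy=4,interpolation=cv2.INTER_CUBIC))
im=cv2.imread("pics/side0.png")[120:230,130:290]
cv2.imwrite("pics/side0c.png",cv2.resize(im,None,fx=5,fy=5,interpolation=cv2.INTER_CUBIC))
```

```text
(no output)
```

View pics/top0c.png

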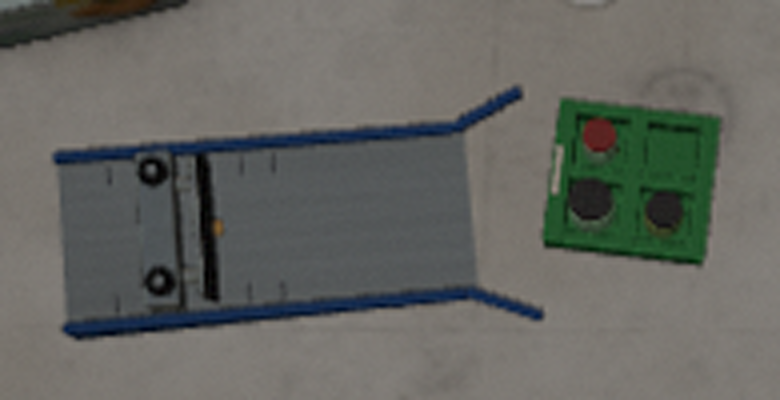

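View pics/side0c.png

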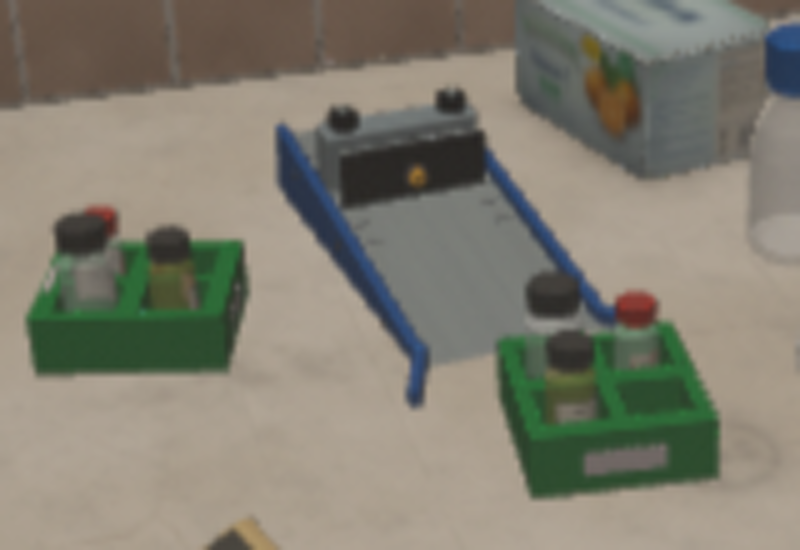

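```bash
cat > h.py <<'E'
import numpy as np
from cell import *
def ray(c,u,v,z,m=None):
    m=m or camera_model(c); f=192/np.tan(np.radians(m["fovy"]/2)); T=np.array(m["pose"])
    d=T[:3,:3]@np.array([(u-m["cx"])/f,-(v-m["cy"])/f,-1]); o=T[:3,3]
    return o+d*(z-o[2])/d[2]
E
python3 - <<'E'
from h import *
def t(x,y,z): return ray("top",105+(x+.5)/4-.5,150+(y+.5)/4-.5,z)
def s(x,y,z): return ray("side",130+(x+.5)/5-.5,120+(y+.5)/5-.5,z)
P={}
for n,x,y,z in [("Lfoot rail",462,127,.009),("Lend rail",57,157,.045),("Rfoot",478,294,.009),("Rend",70,329,.045),("Ltip",520,92,.012),("Rtip",543,316,.012),("deckfootL",466,135,0),("deckfootR",477,287,0),
 ("rk FL",562,99,.034),("rk FR",545,244,.034),("rk BL",720,118,.034),("rk BR",704,264,.034),("plunger",216,228,.04),("bufL",200,155,.06),("bufR",214,298,.06)]:
    P[n]=t(x,y,z); print(n,P[n].round(4))
u=(P["Lend rail"]+P["Rend"]-P["Lfoot rail"]-P["Rfoot"])/2;print("ramp dir",np.degrees(np.arctan2(u[1],u[0])),np.hypot(u[0],u[1]))
for n in(("Lfoot rail","Rfoot"),("Ltip","Rtip"),("Lend rail","Rend"),("rk FL","rk FR"),("rk BL","rk BR"),("rk FL","rk BL"),("rk FR","rk BR"),("deckfootL","deckfootR")):
    d=P[n[0]]-P[n[1]];print(n,np.hypot(d[0],d[1]).round(4),((P[n[0]]+P[n[1]])/2).round(4),np.degrees(np.arctan2(d[1],d[0])).round(2))
print("centre rk",np.mean([P[k] for k in P if k.startswith("rk")],0))
for n,x,y,z in [("rk BL",533,432,.034),("rk BR",718,413,.034),("rk FL",498,340,.034),("rk FR",668,324,.034),("bBL",533,496,0),("bBR",716,476,0),("patch",625,458,.017),("deckfootL",432,364,0),("Ltip",415,398,.006)]:
    print("side",n,s(x,y,z).round(4))
E
```

```text
Lfoot rail [0.5497 0.2277 0.009 ]
Lend rail [0.5234 0.4702 0.045 ]
Rfoot [0.4448 0.2157 0.009 ]
Rend [0.419 0.457 0.045]
Ltip [0.5717 0.1914 0.012 ]
Rtip [0.4313 0.1751 0.012 ]
deckfootL [0.5462 0.2259 0.    ]
deckfootR [0.45   0.2171 0.    ]
rk FL [0.5631 0.1641 0.034 ]
rk FR [0.4735 0.1733 0.034 ]
rk BL [0.5519 0.0671 0.034 ]
rk BR [0.4619 0.0768 0.034 ]
plunger [0.4812 0.3728 0.04  ]
bufL [0.5227 0.3795 0.06  ]
bufR [0.4371 0.3677 0.06  ]
ramp dir 96.15202914736668 0.24336427303123354
('Lfoot rail', 'Rfoot') 0.1056 [0.4973 0.2217 0.009 ] 6.53
('Ltip', 'Rtip') 0.1414 [0.5015 0.1832 0.012 ] 6.63
('Lend rail', 'Rend') 0.1052 [0.4712 0.4636 0.045 ] 7.25
('rk FL', 'rk FR') 0.0902 [0.5183 0.1687 0.034 ] -5.9
('rk BL', 'rk BR') 0.0904 [0.5069 0.0719 0.034 ] -6.19
('rk FL', 'rk BL') 0.0977 [0.5575 0.1156 0.034 ] 83.37
('rk FR', 'rk BR') 0.0972 [0.4677 0.1251 0.034 ] 83.19
('deckfootL', 'deckfootR') 0.0967 [0.4981 0.2215 0.    ] 5.2
centre rk [0.51260335 0.12032492 0.034     ]
side rk BL [0.4685 0.0834 0.034 ]
side rk BR [0.555  0.0725 0.034 ]
side rk FL [0.477  0.1745 0.034 ]
side rk FR [0.5626 0.1635 0.034 ]
side bBL [0.4674 0.0824 0.    ]
side bBR [0.5545 0.0717 0.    ]
side patch [0.51   0.0746 0.017 ]
side deckfootL [0.4533 0.2214 0.    ]
side Ltip [0.4344 0.1793 0.006 ]
```

```bash
cat >> h.py <<'E'
from scipy.spatial.transform import Rotation as Ro
F=np.array([0.4983,0.2220,0]); A=np.radians(96.3)
p=np.array([np.cos(A),np.sin(A),0]); n=np.array([-np.sin(A),np.cos(A),0]); Z=np.array([0,0,1.])
def att(tilt=15,flip=False,yaw=0):
    a=A+np.radians(yaw); q=np.array([np.cos(a),np.sin(a),0]); t=np.radians(tilt)
    z=np.sin(t)*q-np.cos(t)*Z; x=np.cos(t)*q+np.sin(t)*Z
    if flip: x=-x
    return Ro.from_matrix(np.c_[x,np.cross(z,x),z]).as_euler('xyz',degrees=True).tolist()
def W(s,l,z): return (F+p*s+n*l+Z*z).tolist()
def loc(P): d=np.array(P)-F; return np.array([d@p,d@n,d[2]])
E
python3 - <<'E'
from h import *
print(current_ee_rot(),current_ft_force())
for f in(False,True):
    for P in ((-.2,0,.12),(-.2,0,.012),(.03,0,.02)):
        print(f,att(15,f),solve_ik(W(*P),att(15,f)))
print(loc([.514,.122,0]),loc([.481,.373,0.04]))
E
```

```text
[-1.79998247e+02 -9.26322173e-04  1.56058949e+02] [-0.24193303  0.58324637 -0.34142946]
False [180.0, -14.999999999999996, 96.3] [-12.27339939  21.73857626 100.41684741  15.8935723   63.62210699
 -26.39137548]
False [180.0, -14.999999999999996, 96.3] [-12.27339939  30.53864026 106.26952637  18.78674923  49.6241277
 -31.608635  ]
False [180.0, -14.999999999999996, 96.3] [ 12.60848727  29.48580628 106.75381149  21.6668158   44.16807746
  -9.37665474]
True [-179.99999999999997, 14.999999999999996, -83.7] [-12.27339939  21.73857626 100.41684741  15.8935723   63.62210699
 153.60862452]
True [-179.99999999999997, 14.999999999999996, -83.7] [-12.27339939  30.53864026 106.26952637  18.78674923  49.6241277
 148.391365  ]
True [-179.99999999999997, 14.999999999999996, -83.7] None
[-0.10111892 -0.00463176  0.        ] [0.15198651 0.00062564 0.04      ]
```

Run:
```python
from h import *
import cv2
a=att(15)
gripper_to(0.056)
reach(W(-.205,-.004,.13),a); 
servo_line(W(-.205,-.004,.014),a,rate=.12)
print(current_t(),loc(current_ee_pos()),current_gripper_width(),current_ft_force())
im=capture("side");im2=capture("wrist");
cv2.imwrite("pics/side1.png",cv2.resize(im[120:290,110:330],None,fx=3.5,fy=3.5,interpolation=cv2.INTER_CUBIC)); cv2.imwrite("pics/wrist1.png",im2)
```

```text
4.8667 [-0.20511031 -0.00457251  0.0145193 ] 0.056218221322580024 [ 0.67560606 -0.08487956  0.64585449]
```

View pics/side1.png

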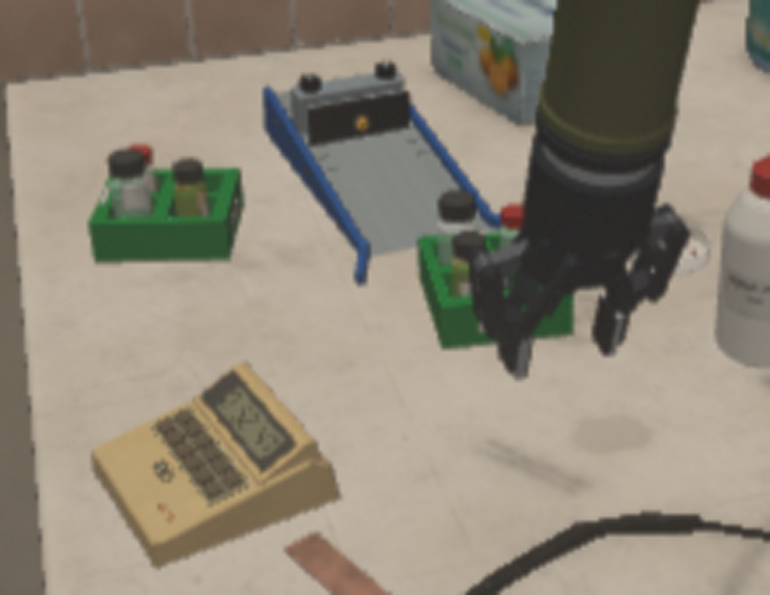

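View pics/wrist1.png

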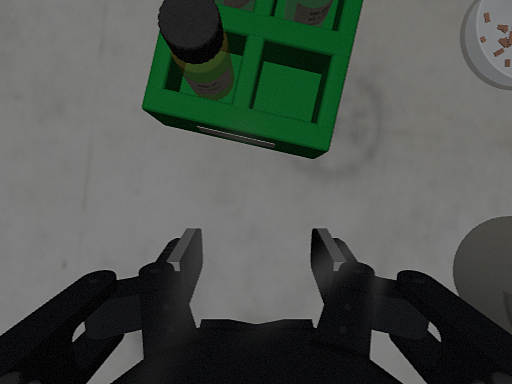

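Run:
```python
from h import *
import cv2
a=att(15)
f0=np.array(current_ft_force())
servo_line(W(-.175,-.004,.014),a,rate=.06)
for s in np.arange(-.170,-.1369,.003):
    servo_line(W(s,-.004,.014),a,rate=.02)
    f=np.array(current_ft_force())-f0
    print(round(s,3),round(current_t(),2),(f@p).round(2),(f@n).round(2),f[2].round(2))
    if -(f@p)>8: break
im=capture("side");im2=capture("wrist");
cv2.imwrite("pics/side2.png",cv2.resize(im[120:290,110:330],None,fx=3.5,fy=3.5,interpolation=cv2.INTER_CUBIC)); cv2.imwrite("pics/wrist2.png",im2)
```

```text
-0.17 6.02 -0.56 0.78 -0.97
-0.167 6.32 -1.14 -1.52 -1.7
-0.164 6.62 -2.12 -1.53 -2.1
-0.161 6.92 -1.38 -1.56 -0.57
-0.158 7.22 -2.54 -1.03 -0.67
-0.155 7.52 -1.33 -1.38 -1.67
-0.152 7.82 -1.72 -1.32 -1.4
-0.149 8.12 -1.9 -0.84 0.01
-0.146 8.42 -1.27 -0.82 -0.17
-0.143 8.72 -1.06 -0.87 -0.65
-0.14 9.02 -2.21 -1.77 -1.08
-0.137 9.32 -1.35 -0.74 -1.26
```

View pics/side2.png

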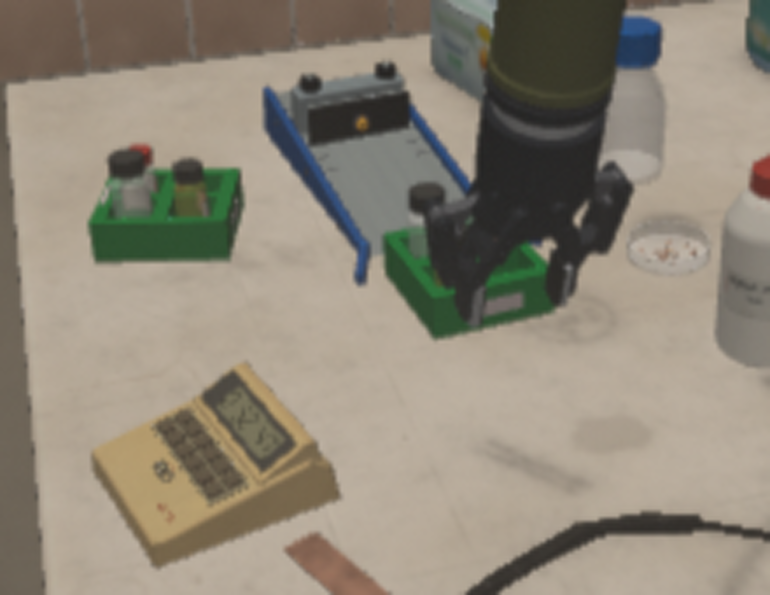

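View pics/wrist2.png

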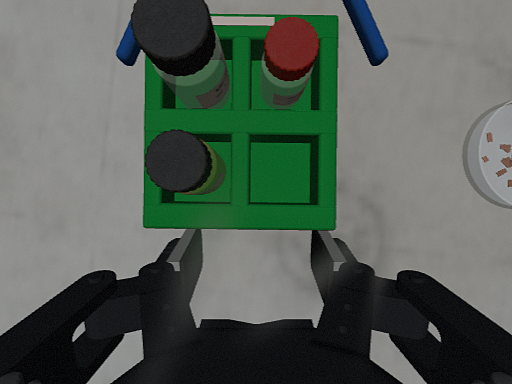

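Run:
```python
from h import *
import cv2
for n,u,v,z in [("BL",143,229,.034),("BR",336,230,.034),("FL",161,15,.034),("FR",336,15,.034),("Ltip in",139,52,.012),("Rtip in",368,60,.012),("Ltip out",119,58,.012),("Rtip out",386,58,.012)]:
    print(n,(loc(ray("wrist",u,v,z))*1000).round(1))
print(loc(current_ee_pos()))
im=cv2.imread("pics/wrist2.png")[0:100,100:420];cv2.imwrite("pics/w2c.png",cv2.resize(im,None,fx=2.4,fy=2.4,interpolation=cv2.INTER_CUBIC))
```

```text
BL [-128.    49.2   34. ]
BR [-128.3  -39.4   34. ]
FL [-29.9  41.   34. ]
FR [-29.8 -39.2  34. ]
Ltip in [-36.4  59.9  12. ]
Rtip in [-40.6 -62.2  12. ]
Ltip out [-39.6  70.6  12. ]
Rtip out [-39.5 -71.8  12. ]
[-0.13677569 -0.00373376  0.01398563]
```

View pics/w2c.png

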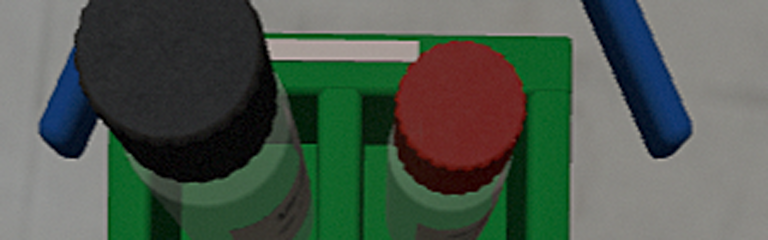

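Run:
```python
from h import *
import cv2
a=att(15)
servo_line(W(-.145,-.004,.014),a,rate=.05)
f0=np.array(current_ft_force())
servo_line(W(-.145,.006,.014),a,rate=.05)
servo_line(W(-.138,.006,.014),a,rate=.02)
for i in range(1,9):
    servo_line(W(-.137+.0035*i,.006-.0008*i,.014),a,rate=.025)
    f=np.array(current_ft_force())-f0
    print(round(current_t(),2),(f@p).round(2),(f@n).round(2),f[2].round(2))
    if -(f@p)>8: break
print((loc(current_ee_pos())*1000).round(1), [ (k,camera_model("wrist")[k]) for k in("cx",)])
im2=capture("wrist");cv2.imwrite("pics/wrist3.png",im2)
```

```text
10.91 -0.97 -0.67 -0.09
11.2 -1.28 -0.97 0.59
11.49 -1.34 -0.61 -0.84
11.78 -1.14 -0.47 -0.97
12.07 -0.34 -1.09 0.31
12.37 -0.6 -0.31 -1.63
12.66 -0.89 -0.15 -1.3
12.95 -0.19 -0.98 0.25
[-108.7   -0.5   14. ] [('cx', 256.13825058584814)]
```

View pics/wrist3.png

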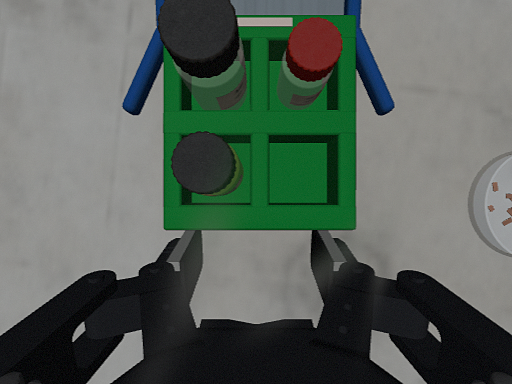

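Run:
```python
from h import *
for n,u,v,z in [("BL",163,229,.034),("BR",356,229,.034),("FR",355,15,.034),("Ltip out",123,110,.012),("Rtip out",394,110,.012),("railL",154,10,.009),("railR",366,10,.009)]:
    print(n,(loc(ray("wrist",u,v,z))*1000).round(1))
```

```text
BL [-100.    43.4   34. ]
BR [-99.9 -45.3  34. ]
FR [ -1.7 -44.6  34. ]
Ltip out [-39.3  71.7  12. ]
Rtip out [-39.1 -73.   12. ]
railL [15.9 56.3  9. ]
railR [ 16. -59.   9.]
```

Run:
```python
from h import *
import cv2
a=att(15)
f0=np.array([0,0,0.])
def rep():
    f=np.array(current_ft_force()); 
    print(round(current_t(),2),(loc(current_ee_pos())*1000).round(1),(f@p).round(2),(f@n).round(2),f[2].round(2)); return -(f@p)
rep()
for s in np.r_[np.arange(-.103,-.0089,.0085),np.arange(-.006,.026,.004)]:
    z=.014+max(0,s+.009)*np.tan(.148)
    servo_line(W(s,-.0008,z),a,rate=.03)
    if rep()>9: print("STOP");break
im2=capture("wrist");cv2.imwrite("pics/wrist4.png",im2)
im=capture("side");cv2.imwrite("pics/side4.png",cv2.resize(im[120:290,110:330],None,fx=3.5,fy=3.5,interpolation=cv2.INTER_CUBIC))
```

```text
13.0 [-108.7   -0.5   14. ] -0.21 1.21 -0.82
13.35 [-102.7   -0.9   14. ] -0.65 -0.94 0.25
13.78 [-93.9  -0.7  14. ] -0.06 0.01 -1.01
14.22 [-85.5  -0.7  14. ] -0.12 0.05 -0.63
14.65 [-77.1  -0.7  14. ] -1.58 0.08 -0.65
15.08 [-68.6  -0.7  14. ] -0.36 -0.77 -0.95
15.52 [-60.   -0.7  14. ] -2.05 -0.55 -0.76
15.95 [-51.5  -0.6  14. ] -0.6 -0.2 -0.12
16.38 [-43.   -0.7  14. ] -0.66 -0.29 0.55
16.82 [-34.5  -0.7  14. ] 0.35 -0.58 -0.46
17.25 [-26.   -0.7  14. ] -0.54 0.29 -1.99
17.68 [-17.5  -0.7  14. ] -0.8 0.13 0.24
18.12 [-9.4 -1.  14.2] -4.98 0.47 2.34
18.38 [-5.9 -1.1 14.6] -3.15 -0.69 1.85
18.67 [-2.  -1.1 15.1] -4.05 -1.11 2.18
18.95 [ 2.  -1.  15.7] -4.42 -0.31 2.96
19.23 [ 6.  -0.9 16.3] -3.63 0.04 2.82
19.52 [10.  -0.8 16.8] -4.31 -0.04 2.26
19.8 [14.  -0.7 17.4] -3.88 -0.26 1.89
20.08 [18.  -0.7 18. ] -3.59 -0.21 3.04
20.37 [22.  -0.6 18.6] -3.95 -0.23 1.61
```

View pics/wrist4.png

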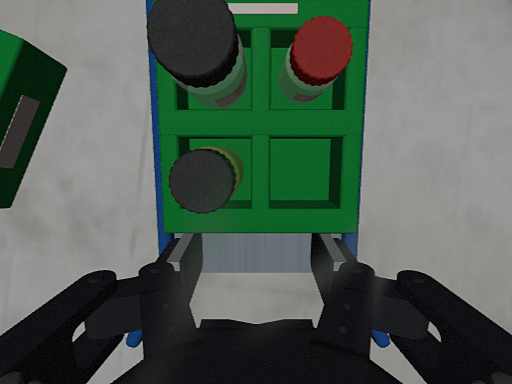

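View pics/side4.png

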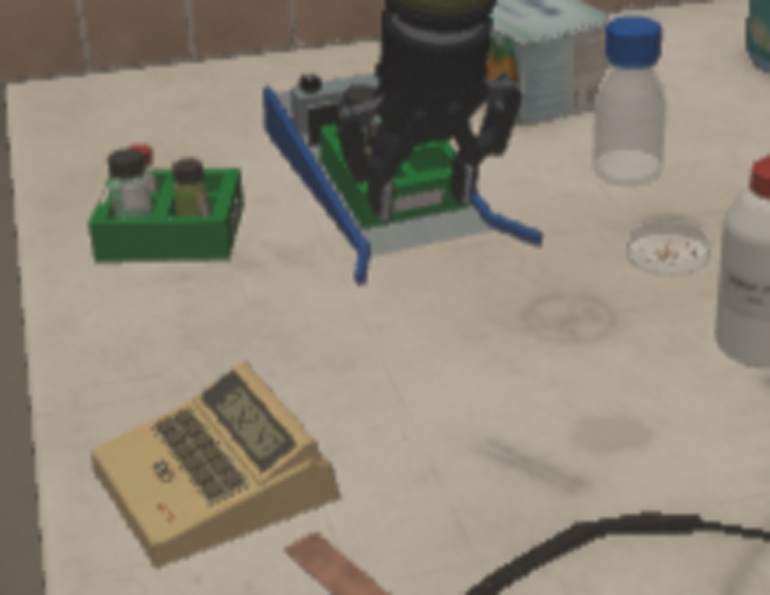

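Run:
```python
from h import *
import cv2
a=att(15)
s=.022
while s<.085:
    s+=.002
    servo_line(W(s,-.0008,.014+(s+.009)*np.tan(.148)),a,rate=.012)
    F_=[]
    for _ in range(4): F_.append(current_ft_force()); wait(.02)
    f=np.mean(F_,0)
    print(round(current_t(),2),(loc(current_ee_pos())*1000).round(1),(f@p).round(2),(f@n).round(2),f[2].round(2))
    if -(f@p)>10.5: print("STOP");break
    if current_t()>38: print("late");break
im=capture("top");cv2.imwrite("pics/top5.png",cv2.resize(im[150:270,100:260],None,fx=5,fy=5,interpolation=cv2.INTER_CUBIC))
im=capture("side");cv2.imwrite("pics/side5.png",cv2.resize(im[120:290,110:330],None,fx=3.5,fy=3.5,interpolation=cv2.INTER_CUBIC))
```

```text
20.85 [23.8 -0.7 18.8] -5.28 0.23 2.68
21.23 [25.8 -0.6 19.1] -5.1 0.13 2.04
21.62 [27.9 -0.7 19.4] -4.86 -0.25 2.65
22.0 [29.9 -0.7 19.8] -4.83 -0.45 2.07
22.38 [31.9 -0.7 20.1] -4.56 0.06 1.8
22.77 [34.  -0.7 20.4] -4.63 0.21 1.88
23.15 [36.  -0.7 20.7] -4.26 0.05 1.9
23.53 [38.  -0.7 21. ] -3.95 0.1 1.13
23.92 [40.  -0.7 21.3] -3.63 0.07 1.17
24.3 [42.  -0.8 21.6] -4.39 -0.03 0.52
24.68 [44.  -0.8 21.9] -4.36 0.07 0.89
25.07 [46.  -0.8 22.2] -4.23 -0.07 0.88
25.45 [47.5 -0.8 22.4] -6.78 0.22 1.3
25.83 [48.8 -0.8 22.6] -9.22 -0.18 1.59
26.22 [50.2 -0.8 22.8] -11.54 0.05 1.7
STOP
```

View pics/top5.png

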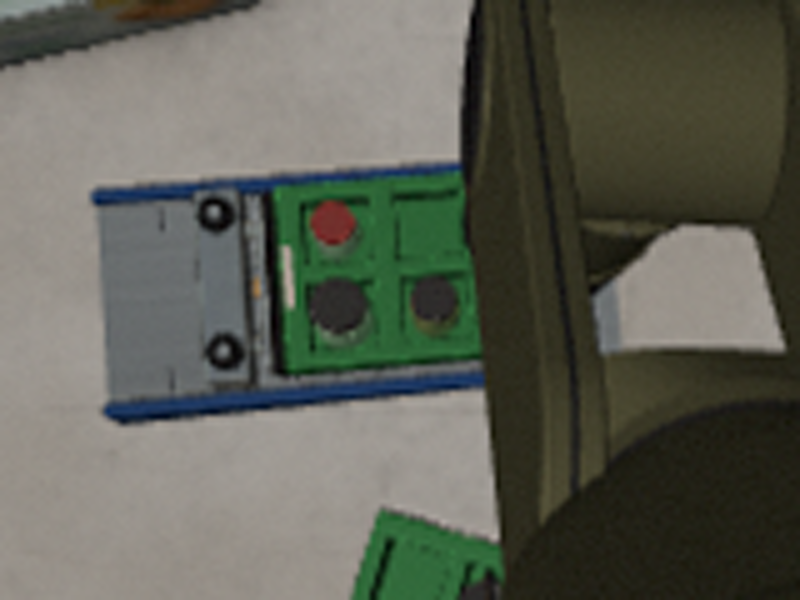

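View pics/side5.png

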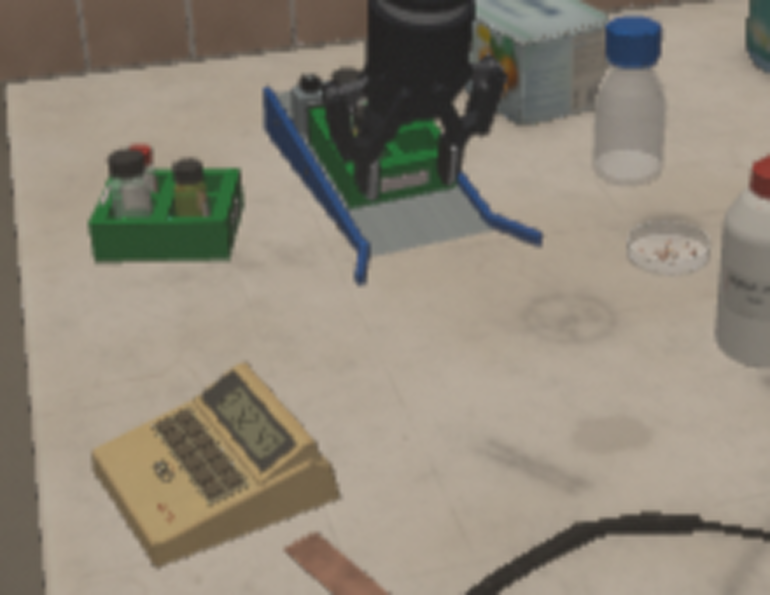

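Run:
```python
from h import *
import cv2
a=att(15)
L=lambda s:W(s,-.0008,.014+(s+.009)*np.tan(.148))
e=loc(current_ee_pos())
for s in (.050,.0485,.047,.0455,.044,.041):
    servo_line(L(s),a,rate=.005)
    f=np.array(current_ft_force()); print(round(current_t(),2),(loc(current_ee_pos())*1000).round(1),(f@p).round(2))
servo_line(L(-.01),a,rate=.08)
im=capture("wrist");cv2.imwrite("pics/wrist6.png",im)
servo_line(W(-.07,-.0008,.15),a,rate=.15)
reach(W(-.25,-.0,.25),att(0))
print(current_t())
im=capture("top");cv2.imwrite("pics/top6.png",cv2.resize(im[150:270,100:260],None,fx=5,fy=5,interpolation=cv2.INTER_CUBIC));cv2.imwrite("pics/top6f.png",im)
for d in tip_of("top","rack")[:3]: print(d["score"],(loc((np.array(camera_model("top")["pose"])@np.r_[d["point"],1])[:3])*1000).round(1))
im=capture("side");cv2.imwrite("pics/side6.png",cv2.resize(im[120:290,110:330],None,fx=3.5,fy=3.5,interpolation=cv2.INTER_CUBIC))
for d in tip_of("side","rack")[:3]: print(d["score"],(loc((np.array(camera_model("side")["pose"])@np.r_[d["point"],1])[:3])*1000).round(1))
```

```text
26.88 [50.  -0.8 22.8] -4.94
27.32 [48.8 -0.8 22.6] -1.28
27.77 [47.1 -0.7 22.3] 0.39
28.23 [45.4 -0.8 22.1] 0.27
28.68 [43.9 -0.8 21.9] 0.19
29.43 [41.  -0.8 21.5] -1.13
32.2417
0.85 [1.105e+02 1.000e-01 2.040e+01]
0.76 [ 97.8 171.1   1.7]
0.77 [ 98.9 168.   -0.3]
0.72 [107.9  -5.3  16.4]
```

View pics/top6.png

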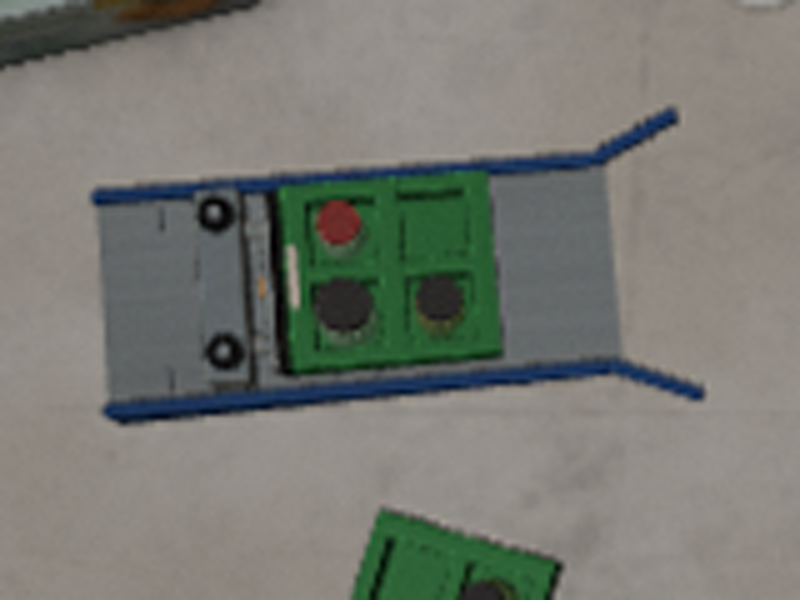

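View pics/side6.png

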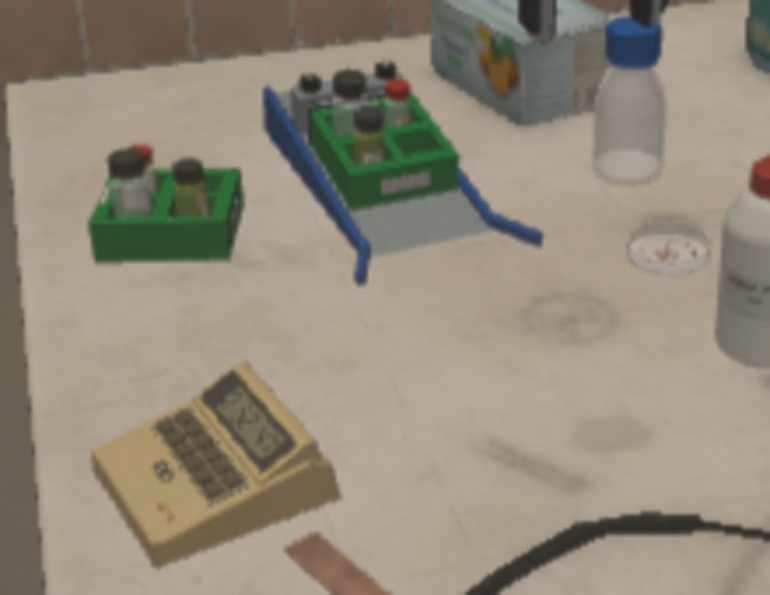

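View pics/wrist6.png

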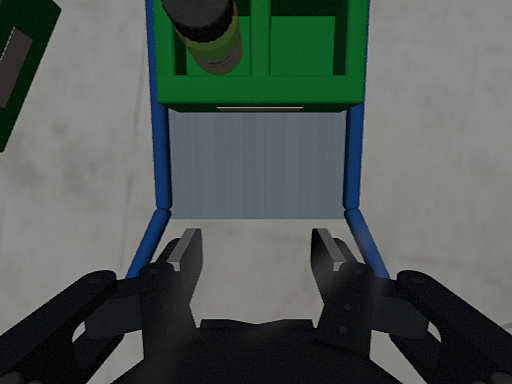

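Run:
```python
from h import *
import cv2
a=cv2.imread("pics/top6f.png"); b=capture("top")
g=lambda i:i[175:235,130:215].astype(np.float32).mean(2)
print(cv2.phaseCorrelate(g(a),g(b)),np.abs(g(a)-g(b)).max(),current_t())
cv2.imwrite("pics/top7.png",cv2.resize(b[180:230,135:175],None,fx=12,fy=12,interpolation=cv2.INTER_CUBIC))
```

```text
((0.0361266085948202, -0.029087097375231963), 0.9968201978118332) 11.0 32.4917
```

View pics/top7.png

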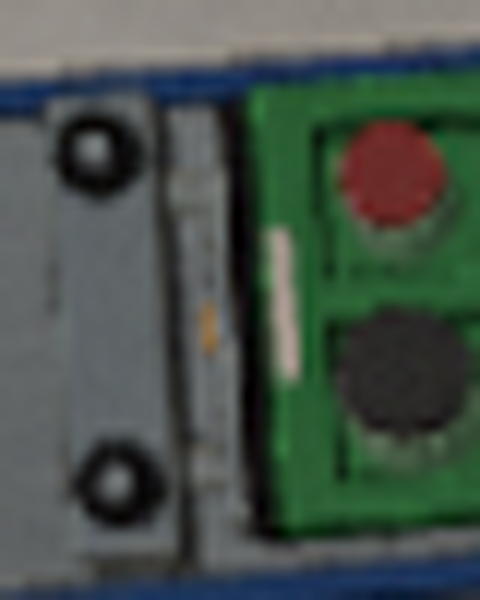

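```bash
python3 -c "
from cell import *
job_done(); print(current_t())"
```

```text
the job is handed in; nothing more can be done
the job is handed in; nothing more can be done
```

The rack is home against the end stop, straight between the rails, with the gripper well clear, and I handed the job in at about 32.5 s. No verdict is reported, so what follows rests on my own readings.

**What I did:** I pushed the rear face with both fingertips, tool tilted 15°. First I turned the rack straight against them, then shifted it about 5 mm sideways to centre it. After that I pushed it up the ramp in small steps until I felt the stop. The highest wrist force I read was 11.5 N, against about 4 N on the ramp alone, so the buffer gave by about 4 to 5 mm. I then backed off at 5 mm/s, so that the rack stayed with the buffer as it came back, and lifted the arm clear.

**Last checks:**
- **Position:** the networks put the rack's origin about 108 to 110 mm uphill of the foot. The sideways offset was 0.1 mm from the top camera but -5.3 mm from the side camera. They disagree, but both are within the 8 mm limit, and the rails allow only ±3.5 mm.
- **Straightness:** the rack is within about 1° of the ramp in the picture, and its front sits flush along the buffer plate with no visible gap.
- **At rest:** two pictures 0.25 s apart showed under 0.04 pixel of movement.
- **Plunger:** I judged it pushed in from that flush contact and from its brass end showing behind the plate, in the same place relative to the plate as when I was pressing. I had no direct reading of it.
- **Bystanders:** the arm's path kept clear of them. The bottle looks unmoved in the side pictures; I did not measure the wash bottle or the brass weight again at the end.

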